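# Start the vial mixer: slide the safety lock aside and press its button

### The arm

A 6-joint arm with a two-finger parallel gripper is mounted at the origin on the work surface. World frame = base frame: x ahead of the robot, y to its left, z up, the work surface at z = 0. Lengths are in m, angles in degrees, forces in N, time in s.
With the tool pointing down it reaches from about 0.35 to 0.875 m from the base axis. Payload 4.2 kg.
Tool frame: the origin (TCP) lies midway between the tips of the shut fingers; the grasp point (between the pads) lies 19 mm behind it; z points along the fingers, y is the line along which they close (so a half turn about z gives the same grasp; the last joint's range is limited). The gripper opens to 87 mm and grips with 3 to 60 N. Pads are 19 mm wide; open, the fingers measure 117 mm over their backs; the gripper's body (75 mm by 190 mm) begins 51 mm behind the grasp point.
Start: joints at [-53.423, 22.042, 0.453, 0, -68.411, -14.817], TCP at [0.232, -0.58, 0.223] pointing down, gripper open.
Joint ranges: [-179.83, 179.83], [-69.29, 118.12], [-61.27, 80.66], [-181.25, 117.63], [-171.15, -9.14], [-177.46, 177.46]. Speed limits (degrees/s): [159.86, 159.86, 180, 180, 180, 180].

### API

Orientations are given as [roll, pitch, yaw] about the fixed x, y, z axes, in that order (R = Rz(yaw) Ry(pitch) Rx(roll)).
In Python, from workcell import env gives the robot as it stands. The module is installed in compiled form; this text tells all that it offers. Calls block until the motion is done:
- env.goto(position, orientation): joint-space move of the TCP to a pose.
- env.move_straight(position, rotation=None, rate=0.15, force_limit=None): straight line of the TCP; rotation=None keeps the orientation; rate is the mean speed in m/s. With force_limit (N) it stops when the force on the tool has changed by that much, and returns True; else False.
- env.set_joints(angles): joint-space move.
- env.gripper_to(opening, grasp_force=None): opening from 0.0 (shut) to 1.0 (fully open); grasp_force is the grip in N (None keeps the last); returns when the fingers have stopped.
- env.dwell(seconds).
- env.inverse_kinematics(position, orientation): joint angles nearest the present ones, or None.
- env.read_state(): the state.
- env.grab_frame(name): name is "scene" or "top"; returns a dict with "image" (384x512x3 uint8, blue, green, red), "fx", "fy", "cx", "cy" (pixels), "position" and "orientation" of the camera in the world. Camera axes: x right, y up, looking along -z (the intrinsics and any distortion apply to the point x, -y, -z); pixel columns grow to the right and rows downward; lengths in m; the calibration is good to about 2 mm. A picture is of the moment at which its call begins. There is no depth.
A pose or a line that the arm cannot do raises env.Unreachable and nothing moves.
- env.close_job(): hands the job in; it is judged then, once.
Trained networks look in a picture, given as the dict that the camera call returned (one of the last four; its "shot" number tells which), for a name from the list of things; names that differ only in an ending like _2 or _b are one class to them, and where a whole thing is asked for, a point or a joint stands for the part that bears it (a point fixed in the world has none). Each returns a list of dicts, best first, with "score" (0 to 1); they miss things now and then, are a little off and sometimes report something else, mostly with a low value. They report only what shows in the picture. A call takes as long as a camera call.
- env.search_frame(picture, thing): "xyz" ([x, y, z] in m, in world coordinates, good to about 4 mm: the middle of the surface that is visible of it).
- env.trace(picture, thing): "mask" (384x512 bool, what is visible of it).
The state is a dict: "clock": time; "joint_positions": joint angles; "qvel": joint speeds; "joint_torque": joint torques, N m; "position": TCP position; "tool_rot": TCP orientation; "force": force on the tool from outside, world axes, zero at the start; "wrist_torque": the same for the moment, N m; "opening": opening from 0.0 (shut) to 1.0 (fully open); "finger_force": force on a finger pad.
Only numpy, scipy, OpenCV 4.12 (cv2) and the standard library are available. Lean on these libraries where they do the work, as an engineer would, in place of code of your own. Each camera call takes 0.05 s, during which the arm holds its last target. There are 200 camera calls.

### The job

Two white bench units stand on the vaccination table. On the vial mixer (the unit with the rows of small vials on top) slide the safety lock fully aside so that its button lies bare, then press that button all the way down and let it come back up, leaving the lock open. Leave the lock of the needle clipper (the unit with the round needle port) shut.

Things in the scene. Friction and masses are not known exactly. Their poses are not given: they have to be found in the camera images.
- mixer_tab (a point): Centre of the black lock's upright fin, 30 (x) x 12 (y) x 28 mm high, top 105 mm above the table. It stands on the lock plate (72 x 42 x 4 mm, top at 77 mm) that hides the button. The lock slides only along this +y, 55 mm from shut to its open stop, 1.5 N friction; at the start the fin is 14 to 18 mm to the +y side of the button's centre. x points to the vials, z up.
- mixer_button_top (a point): Top centre of the mixer's round grey button, 36 mm wide, under the lock plate; 71 mm above the table when up. Goes straight down 8 mm on a spring (2 N to start, 5 N fully down). Guide rails along y on both sides, 54 mm apart inside, stand 2 mm above it. Vial block begins 64 mm to its +x side. Axes as mixer_tab; moves with the button.
- mixer_button (a joint): Press of the mixer's button: 0 up, 0.008 m fully down; springs back. The mixer is a fixed white case, 190 (x) x 170 (y) x 60 mm high; two rows of four small vials on its +x half reach 32 mm above the case top, the lock and button are on its -x half.
- clipper_lock (a joint): Slide lock of the needle clipper: the other white unit, with the same case, lock and button but a round metal needle port (68 mm wide, 20 mm high) in place of the vials. 0 is shut (0 to 0.004 at the start), 0.055 m open. It is to stay shut.

How it is judged:
By the outcome, as a careful person would: the job done as asked, in the order asked, and still so for the second after the job is handed in, with the robot touching nothing.
It also fails if it takes over 38 s, if anything falls off the work surface, if the arm or the gripper's body presses on something with over 40 N, if the wrist force passes 120 N, or if a joint passes its speed limit or range.

## Working session

There is one attempt and no reset: what is moved stays moved. The work goes in short steps, each a Python script; the robot and the scene stay as the last script left them, time stands still between calls to the robot, and variables do not carry over. Pictures are saved under pics/ and viewed, at most 10 in all, crops included, and the job is handed in when it is done.

```bash
mkdir -p pics; python3 - <<'E'
from workcell import env
import cv2,numpy as np
for n in("scene","top"):
    f=env.grab_frame(n);cv2.imwrite(f"pics/{n}0.png",f["image"])
    print(n,f["position"],f["orientation"],f["fx"],f["cx"],f["cy"],[k for k in f])
    for t in("mixer_tab","mixer_button_top","mixer_button","clipper_lock"):
        print(t,[(np.round(d["xyz"],4).tolist(),round(d["score"],2)) for d in env.search_frame(f,t)])
        for d in env.trace(f,t)[:2]:
            r,c=np.nonzero(d["mask"]);print("  mask",d["score"],r.size,c.min(),c.max(),r.min(),r.max())
print(env.read_state()["clock"])
E
```

```text
scene [1.04176234 0.05625264 0.56012445] [ 49.41542584   0.90672192 101.11234036] 359.33140100964886 257.99400383691307 190.05621637824396 ['image', 'fx', 'fy', 'cx', 'cy', 'position', 'orientation', 'shot']
mixer_tab [([0.5745, -0.2254, 0.0751], 0.75)]
  mask 0.84 567 154 177 190 220
mixer_button_top []
mixer_button []
clipper_lock [([0.5989, 0.2106, 0.0755], 0.95)]
  mask 0.64 768 382 415 228 262
top [ 0.46308726 -0.04096069  0.8222702 ] [  5.93062238  -0.19624403 -88.67609246] 405.04326907067696 260.40981445210286 186.39503430970996 ['image', 'fx', 'fy', 'cx', 'cy', 'position', 'orientation', 'shot']
mixer_tab [([0.5624, -0.2291, 0.0777], 0.76)]
  mask 0.84 905 347 378 154 195
mixer_button_top []
mixer_button []
clipper_lock [([0.5868, 0.2152, 0.0758], 0.92)]
  mask 0.72 985 108 142 138 179
0.9
```

View pics/scene0.png

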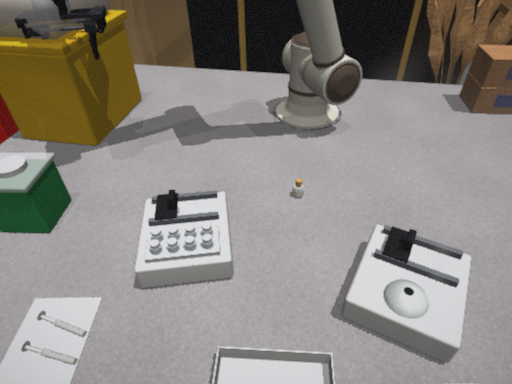

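View pics/top0.png

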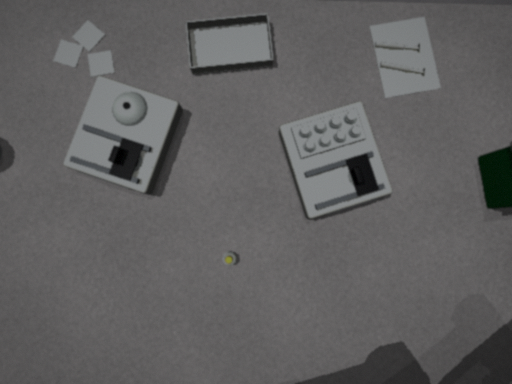

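The scene view shows the mixer at about (185,235) and the clipper at (410,290). In the top view the mixer is near (335,160) with its fin at about (357,175), and the vials point +x. Next I'll rectify the top view on the lock plane.

```bash
cat > h.py <<'E'
from workcell import env
import cv2,numpy as np
from scipy.spatial.transform import Rotation as R
def proj(f,P):
    c=(np.atleast_2d(P)-f["position"])@R.from_euler("xyz",f["orientation"],degrees=True).as_matrix()
    return np.c_[f["fx"]*c[:,0]/-c[:,2]+f["cx"],f["fy"]*c[:,1]/c[:,2]+f["cy"]]
def unproj(f,uv,z):
    uv=np.atleast_2d(uv).astype(float)
    d=np.c_[(uv[:,0]-f["cx"])/f["fx"],-(uv[:,1]-f["cy"])/f["fy"],-np.ones(len(uv))]@R.from_euler("xyz",f["orientation"],degrees=True).as_matrix().T
    return f["position"]+d*((z-f["position"][2])/d[:,2])[:,None]
def rect(f,z,x0,y0,w=.2,n=600):
    # n x n picture, up=+x, left=+y, centred on x0,y0
    q=np.array([[x0+w/2,y0+w/2,z],[x0+w/2,y0-w/2,z],[x0-w/2,y0-w/2,z],[x0-w/2,y0+w/2,z]])
    H=cv2.getPerspectiveTransform(proj(f,q).astype(np.float32),np.float32([[0,0],[n,0],[n,n],[0,n]]))
    return cv2.warpPerspective(f["image"],H,(n,n),flags=cv2.INTER_CUBIC)
E
python3 - <<'E'
from h import *
f=env.grab_frame("top")
im=rect(f,.077,.57,-.2,.24); im=np.clip(im.astype(float)*1.8+10,0,255).astype(np.uint8)
cv2.imwrite("pics/rect.png",im)
m=env.trace(f,"mixer_tab")[0]["mask"].astype(np.uint8)
c=max(cv2.findContours(m,0,2)[0],key=cv2.contourArea)
r=cv2.boxPoints(cv2.minAreaRect(c)); print(r.round(1).tolist()); print(unproj(f,r,.077).round(4).tolist())
# case outline
g=cv2.cvtColor(f["image"],6)
w=(g>110).astype(np.uint8); 
n,l,s,ce=cv2.connectedComponentsWithStats(w)
for i in range(1,n):
    if s[i,4]>1500:
        c=max(cv2.findContours((l==i).astype(np.uint8),0,2)[0],key=cv2.contourArea)
        print(s[i].tolist(),unproj(f,cv2.boxPoints(cv2.minAreaRect(c)),.06).round(4).tolist())
E
```

```text
[[345.3999938964844, 159.5], [367.1000061035156, 152.6999969482422], [378.6000061035156, 189.3000030517578], [357.0, 196.1999969482422]]
[[0.5946, -0.199, 0.077], [0.6084, -0.2394, 0.077], [0.5402, -0.2605, 0.077], [0.5266, -0.2205, 0.077]]
[370, 17, 71, 81, 3805] [[0.8668, -0.2497, 0.06], [0.8934, -0.3609, 0.06], [0.7431, -0.3875, 0.06], [0.7175, -0.2784, 0.06]]
[194, 24, 77, 43, 2630] [[0.8485, 0.0977, 0.06], [0.8672, -0.0462, 0.06], [0.7927, -0.055, 0.06], [0.7743, 0.0876, 0.06]]
[63, 76, 114, 116, 6103] [[0.5761, 0.3358, 0.06], [0.7593, 0.2829, 0.06], [0.7031, 0.1222, 0.06], [0.5225, 0.1786, 0.06]]
[280, 101, 112, 116, 6135] [[0.6614, -0.0749, 0.06], [0.7184, -0.2355, 0.06], [0.5388, -0.2916, 0.06], [0.4845, -0.1344, 0.06]]
```

View pics/rect.png

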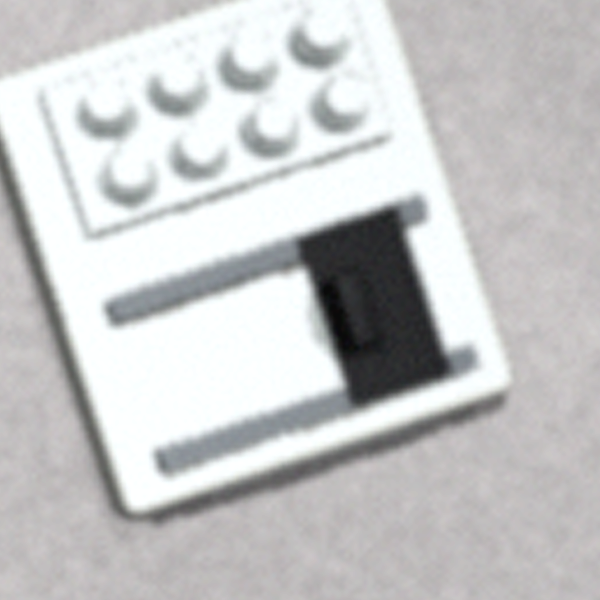

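The rectified view shows the lock plate centred at about (375,307), which is (0.567,-0.230), with yaw around 17.5°. The fin top is near (362,308); corrected for its height, that is about (0.563,-0.218). The fin sits 12.8 mm to the +y side of the plate centre, which agrees with the sizes given. I'll push it from its -y side with the fingers shut.

```bash
cat >> h.py <<'E'
yaw=17.5; a=np.radians(yaw); X=np.array([np.cos(a),np.sin(a),0]); Y=np.array([-np.sin(a),np.cos(a),0])
fin=np.array([.563,-.218,0]); Z=np.array([0,0,1.])
E
python3 - <<'E'
from h import *
print(env.read_state()["tool_rot"])
p=fin-Y*.031
q=[(np.abs(np.array(j)-env.read_state()["joint_positions"]).max(),y) for y in(yaw,yaw-180) if (j:=env.inverse_kinematics(p+Z*.16,[180,0,y])) is not None]
print(q); o=[180,0,min(q)[1]]
env.gripper_to(0,20)
env.goto(p+Z*.16,o)
print("down hit",env.move_straight(p+Z*.086,rate=.08,force_limit=6))
s=env.read_state();print(s["clock"],s["position"],s["force"],s["opening"])
f=env.grab_frame("scene");cv2.imwrite("pics/s1.png",cv2.resize(f["image"][130:290,90:270],None,fx=4,fy=3.6,interpolation=2))
E
```

```text
[-1.79997956e+02  1.71747310e-03 -1.58240342e+02]
[(np.float64(130.85890390981893), 17.5), (np.float64(49.14109609018106), -162.5)]
down hit False
5.35 [ 0.57283394 -0.2476991   0.08665765] [0.13683292 0.72719764 0.14704129] 0.007466774369146005
```

View pics/s1.png

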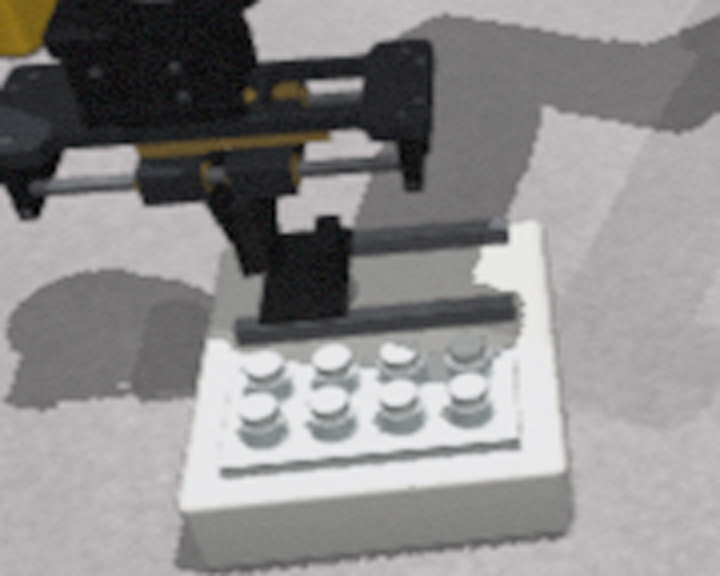

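The shut fingers stand above the plate on the fin's -y side (tip near (258,262) in the crop, fin at (330,230)). Now I'll push.

```bash
python3 - <<'E'
from h import *
p=fin-Y*.031+Z*.086
print("stop",env.move_straight(p+Y*.10,rate=.03,force_limit=9))
s=env.read_state();d=np.array(s["position"])-fin;print(s["clock"],"y'",d@Y,"x'",d@X,s["force"])
b=d@Y+fin@Y
env.move_straight(np.array(s["position"])-Y*.012,rate=.08)
env.move_straight(np.array(env.read_state()["position"])*[1,1,0]+Z*.16,rate=.15)
env.move_straight(np.array([.40,-.22,.25]),rate=.25)
for n in("top","scene"):
    f=env.grab_frame(n)
    print(n,[(t,[(np.round(d["xyz"],4).tolist(),round(d["score"],2)) for d in env.search_frame(f,t)]) for t in("mixer_button_top","mixer_tab","clipper_lock")])
    if n=="top": im=np.clip(rect(f,.071,.57,-.2,.24)*1.8+10,0,255).astype(np.uint8)
    else: im=np.hstack([im,cv2.resize(f["image"][160:290,130:240],(200,600),interpolation=2)]) 
cv2.imwrite("pics/r2.png",im);print(env.read_state()["clock"])
E
```

```text
stop True
7.5583 y' 0.03953521584671606 x' -2.7543614296278047e-05 [ 0.42418476 -2.10304931  1.03395185]
top [('mixer_button_top', [([0.5669, -0.232, 0.07], 0.67)]), ('mixer_tab', [([0.5474, -0.1804, 0.0766], 0.85)]), ('clipper_lock', [([0.5861, 0.2153, 0.0751], 0.63)])]
scene [('mixer_button_top', [([0.5747, -0.2286, 0.0696], 0.52)]), ('mixer_tab', [([0.5529, -0.1766, 0.0757], 0.86)]), ('clipper_lock', [([0.5956, 0.208, 0.0754], 0.68)])]
9.775
```

View pics/r2.png

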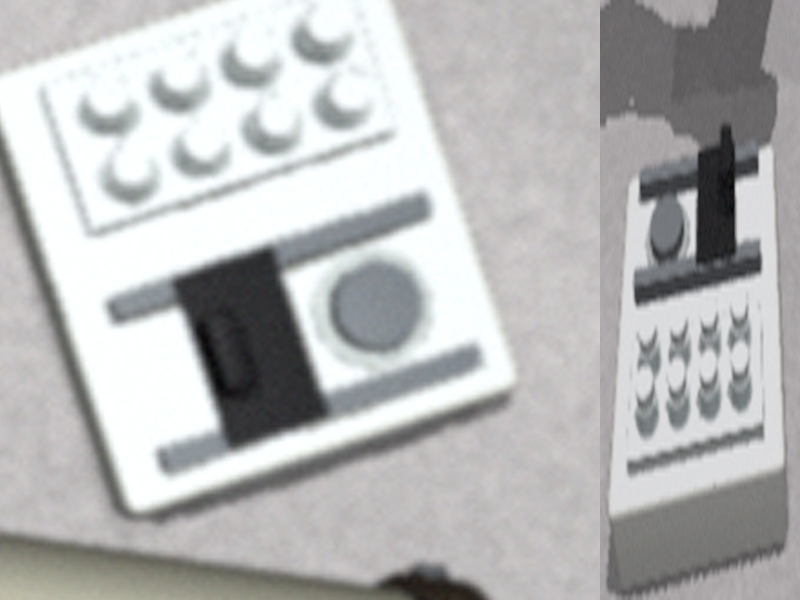

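The lock has moved about 53 mm. The button is bare at (376,305), which is about (0.568,-0.231), and the clipper is unmoved. I'll push once more to confirm the lock is on its stop, then press.

```bash
python3 - <<'E'
from h import *
o=[180,0,yaw-180]
s0=fin+Y*.0275
env.goto(s0+Z*.15,o)
env.move_straight(s0+Z*.086,rate=.1,force_limit=8)
print("stop",env.move_straight(s0+Y*.03+Z*.086,rate=.02,force_limit=15))
s=env.read_state();d=np.array(s["position"])-fin;print(s["clock"],"y'",d@Y,s["force"])
env.move_straight(fin+Y*.025+Z*.086,rate=.08)
b=np.array([.5677,-.2312,0])
env.move_straight(fin+Y*.025+Z*.115,rate=.15)
env.move_straight(b+Z*.09,rate=.15)
f0=np.array(env.read_state()["force"])
h=env.move_straight(b+Z*.055,rate=.015,force_limit=16)
s=env.read_state();print("press",h,s["clock"],s["position"],np.array(s["force"])-f0)
env.dwell(.3);s=env.read_state();print(s["position"],np.array(s["force"])-f0)
E
```

```text
stop True
12.1583 y' 0.039489521693198804 [-0.02535641 -2.4615568   1.28510128]
press True 14.9583 [ 0.56769697 -0.23123636  0.06360284] [-0.51272995 -0.30196341  4.32626852]
[ 0.56769374 -0.23122879  0.06347725] [0.09815475 0.53437152 5.0272686 ]
```

Both pushes ended at the same stop. The press reached about 7.5 mm, so I'll drive it a little further to make sure it bottoms, then release.

```bash
python3 - <<'E'
from h import *
b=np.array([.5677,-.2312,0])
h=env.move_straight(b+Z*.0615,rate=.01,force_limit=25)
s=env.read_state();print(h,s["position"],s["force"]);env.dwell(.3)
s=env.read_state();print(s["position"],s["force"])
env.move_straight(b+Z*.16,rate=.08)
env.move_straight(np.array([.40,-.22,.25]),rate=.25)
env.dwell(.3)
for n in("top","scene"):
    f=env.grab_frame(n)
    print(n,[(t,[(np.round(d["xyz"],4).tolist(),round(d["score"],2)) for d in env.search_frame(f,t)]) for t in("mixer_button_top","mixer_tab","clipper_lock")])
    if n=="top": im=np.clip(rect(f,.071,.57,-.2,.24)*1.8+10,0,255).astype(np.uint8)
cv2.imwrite("pics/r3.png",im);print(env.read_state()["clock"])
E
```

```text
False [ 0.56776418 -0.23122995  0.06333585] [-3.44982497  3.37278487 12.25387018]
[ 0.56774307 -0.23123171  0.06335101] [-4.49748913  2.15237956 12.52516182]
top [('mixer_button_top', [([0.5667, -0.2307, 0.0723], 0.71)]), ('mixer_tab', [([0.5518, -0.1791, 0.0775], 0.56)]), ('clipper_lock', [([0.586, 0.2156, 0.0758], 0.72)])]
scene [('mixer_button_top', [([0.5764, -0.228, 0.0698], 0.73)]), ('mixer_tab', [([0.5548, -0.1777, 0.0776], 0.91)]), ('clipper_lock', [([0.5981, 0.2083, 0.0755], 0.9)])]
18.8583
```

View pics/r3.png

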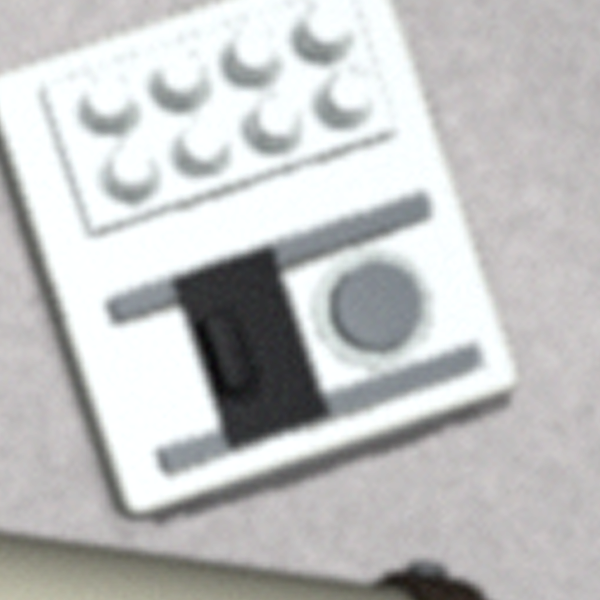

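The button bottomed hard (12.5 N, well above the 5 N spring) and has come back up. The lock is still open and the arm is clear.

```bash
python3 -c "
from workcell import env
print(env.close_job())"
```

```text
the job is handed in; nothing more can be done
None
```

I slid the mixer's lock open to its stop, pressed the button fully down and let it come back up, left the clipper's lock shut, and handed the job in at about 19 s.

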